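# Hold a specimen plate flush on a tilted stage

### The job

Pick the glass specimen plate off its stand by its edges only, keeping the fingers off both glass faces, and carry it specimen side up to the tilting stage. Feel out the slope that the stage head has been left at, lean the gripper and plate together to match (the plate stays square between the fingers instead of swivelling in them), and press it gently, centred and square, flat onto the head so that it bears on both the lower and the upper rest bar. Finish while still holding it there in the gripper, lightly pressed against the stage; do not let go, and leave the other things on the bench where they are.

Things in the scene. Friction and masses are not known exactly. Their poses are not given: they have to be found in the camera images.
- plate: Greenish glass plate, 80 (x) by 60 (y) by 4 mm, about 50 g: white frosted band at its -x end, pink square specimen mid-top. Origin: centre of the underside; z: specimen side. It lies specimen up on the stand; its long edges (y = +30 and -30 mm) overhang the ledge by 12 mm each. Over 4 mm in from the rim is face, not edge. Gripped lightly (under 10 N) it can swivel between the pads.
- stand: Low plate stand, fixed. Foot 110 x 80 x 8 mm; on it a black-topped ledge 76 (x) by 36 mm (y), its top 45 mm above the bench; at each x end, 44 to 50 mm from the centre, a 30 mm wide stop 50 mm high. Origin: centre of its underside on the bench.
- stage: Fixed tilting stage: foot 130 x 110 x 12 mm, column 50 x 40 mm up to 48 mm, sprung post, tilting head (see stage_face). The head is locked at an unknown slope of 8 to 38 degrees: lower end to the stage's -x, upper end to +x. Tilt axis: level, along the stage's y, through stage_face. Origin: centre of the underside on the bench; this pose does not tell the slope.
- stage_face (a point): Centre of the stage face, on the tilt axis, 110 mm above the bench at any slope (unloaded); it has stage's level axes. The head is a metal block 68 mm long, 36 mm wide (y) with a steel rest bar 4 mm proud across each end: bar middles 29 mm, outer edges 34 mm from centre along the slope; their tops are the face. Fingers on the plate's long edges pass beside the head.
- stage_post (a joint): How far the stage head has sunk on its sprung post, m: 0 unloaded, hard stop at 0.008. It sinks straight down without changing its slope, starting at about 1.6 N, then 1.5 N per mm (about 13.6 N at the stop).
- dish: Bystander: closed clear Petri dish, 92 mm across, 18 mm high. Origin: centre of its underside.
- vial: Bystander: amber bottle with white cap, 42 mm across, 85 mm high. Origin: centre of its underside.
- magbase: Bystander: grey magnetic base 50 x 60 x 55 mm with an upright 12 mm steel rod to 145 mm above the bench. Origin: centre of its underside.
Things that resemble listed ones, but are neither listed nor needed, are in the scene too. There is more than one size of the plate; the one meant has the size given above. What is shaped like the stage but purple is not meant.

How it is judged:
By the outcome, as a careful person would: the job done as asked, in the order asked, and still so for the second after the job is handed in, while the arm keeps its last pose, push and grip.
It also fails if it takes over 48 s, if anything falls off the work surface, if the arm or the gripper's body presses on something with over 40 N, if the wrist force passes 120 N, or if a joint passes its speed limit or range.

### The arm

A 6-joint arm with a two-finger parallel gripper is mounted at the origin on the work surface. World frame = base frame: x ahead of the robot, y to its left, z up, the work surface at z = 0. Lengths are in mm, angles in rad, forces in N, time in s.
With the tool pointing down it reaches from about 350 to 725 mm from the base axis. Payload 4.3 kg.
Tool frame: the origin (TCP) lies where the fingers leave the gripper's body, on its centre line; the fingertips stand 73 mm ahead of it and the grasp point (between the pads) lies 54 mm ahead of it; z points along the fingers, y is the line along which they close (so a half turn about z gives the same grasp; the last joint's range is limited). The gripper opens to 85 mm and grips with 20 to 120 N. Pads are 22 mm wide; open, the fingers measure 114 mm over their backs; the gripper's body (76 mm by 85 mm) begins 54 mm behind the grasp point. The pads swing forward as they close: fully open they stand 13 mm farther back than shut.
Start: joints at [1.213, 0.377, 0.081, 1.274, 0, 1.46], TCP at [141.034, 557.466, 303.929] pointing down, gripper open.
Joint ranges: [-2.72, 2.72], [-0.84, 1.66], [-1.02, 1.22], [-1.77, 2.12], [-1.37, 1.28], [-3.14, 3.14]. Speed limits (rad/s): [2.57, 2.57, 3.14, 3.14, 3.14, 3.14].

### API

Orientations are given as a unit quaternion [w, x, y, z].
In Python, from cell import arm gives the robot as it stands. The module is installed in compiled form; this text tells all that it offers.
- The arm moves only by the tool apply_moves, never from a script. Its argument "plan" is one flat list of numbers, 7 for each row, row after row: the opening, from 0 (shut) to 1 (fully open), then the shift along the world's x, y, z in m, then the turn, a rotation vector about the world's x, y, z in degrees. A call has 1 to 12 rows; each row shifts and turns the commanded pose from where the row before left it; what a row does not reach is not made up. A row lasts 1/8 s, in which the tool goes at most 62.5 mm and 10.7 degrees, less where a joint would pass 70% of its speed; a pose out of reach is approached as far as the arm can. A call with a gripper value outside its range is refused whole. The fingers move at their own pace and stop on an object; "newtons" is the grip in N (left out, the last holds). Time passes only in rows, so rows that do not move let the fingers close. It gives the time, the measured TCP pose, the force, the opening and the grip force at its end, in the units of the state.
- arm.read_state(): the state, without advancing time (a new reading comes with each control period).
- arm.read_camera(name): name is "scene" or "top"; returns a dict with "image" (384x512x3 uint8, red, green, blue), "range_z" (384x512 float32, mm along the optical axis (not along the pixel's ray), 0 where there is no reading), "vertical_fov" (degrees; the focal length in pixels is half the picture's height over the tangent of half this angle, whatever the lens; pixels are square), "cx", "cy" (the principal point, pixels), "position" and "orientation" of the camera in the world. Camera axes: x right, y up, looking along -z (the intrinsics and any distortion apply to the point x, -y, -z); pixel columns grow to the right and rows downward; lengths in mm; the calibration is good to about 2 mm. A picture is of the moment at which its call begins.
- arm.hand_in(): hands the job in; it is judged then, once.
Trained networks look in a picture, given as the dict that the camera call returned (one of the last four; its "shot" number tells which), for a name from the list of things; names that differ only in an ending like _2 or _b are one class to them, and where a whole thing is asked for, a point or a joint stands for the part that bears it (a point fixed in the world has none). Each returns a list of dicts, best first, with "p" (0 to 1); they miss things now and then, are a little off and sometimes report something else, mostly with a low value. They report only what shows in the picture. A call takes as long as a camera call. They do not tell look-alikes from the thing itself.
- arm.spot_in(label, picture): "at" ([x, y, z] in mm, in world coordinates, good to about 4 mm: the middle of the surface that is visible of it).
- arm.silhouettes(label, picture): "pixels" (384x512 bool, what is visible of it).
- arm.tip_of(label, picture): "at" ([x, y, z] in mm, in world coordinates, good to about 4 mm: a listed point, or the origin of a listed thing).
The state is a dict: "clock": time; "joint_positions": joint angles; "qvel": joint speeds; "effort": joint torques, N m; "tcp_pos": TCP position; "tool_rot": TCP orientation; "ft_force": force on the tool from outside, world axes, zero at the start; "wrist_torque": the same for the moment, N m; "opening": finger opening in mm; "grip_force": force on a finger pad.
Only numpy, scipy, OpenCV 4.12 (cv2) and the standard library are available. Lean on these libraries where they do the work, as an engineer would, in place of code of your own. Each camera call takes 0.05 s, during which the arm holds its last target. There are 200 camera calls.

## Working session

There is one attempt and no reset: what is moved stays moved. The work goes in short steps, Python scripts to look and compute and a tool call to move; the robot and the scene stay as the last step left them, time stands still between calls to the robot, and variables do not carry over. Pictures are saved under pics/ and viewed, at most 10 in all, crops included, and the job is handed in when it is done.

Besides the shell and the picture viewer there is one more tool, called as a command line: name --argument value ..., lists and objects as JSON in quotes. apply_moves: Moves the arm, as the interface text tells. Its arguments: {"type":"object","properties":{"plan":{"type":"array"},"newtons":{"type":"number"}},"required":["plan"]}

```bash
mkdir -p pics; cat > h.py <<'E'
import numpy as np, cv2
from scipy.spatial.transform import Rotation as R
from cell import arm
def cam(n):
    return arm.read_camera(n)
def Rq(q): return R.from_quat([q[1],q[2],q[3],q[0]])
def cloud(p):
    d=p["range_z"]; f=d.shape[0]/2/np.tan(np.radians(p["vertical_fov"])/2)
    v,u=np.mgrid[:d.shape[0],:d.shape[1]]
    P=np.stack([(u-p["cx"])/f*d,-(v-p["cy"])/f*d,-d],-1)
    W=P@Rq(p["orientation"]).as_matrix().T+np.array(p["position"])
    W[d==0]=np.nan
    return W
def save(p,name): cv2.imwrite("pics/"+name,p["image"][...,::-1])
E
python3 - <<'E'
from h import *
s=arm.read_state(); print({k:np.round(v,3) for k,v in s.items()})
for n in ("scene","top"):
    p=cam(n); save(p,n+"1.png"); print(n,{k:v for k,v in p.items() if k not in("image","range_z")})
    for l in ("plate","stand","stage","stage_face","dish","vial","magbase"):
        print(l,[(np.round(r["at"]).tolist(),round(r["p"],2)) for r in arm.tip_of(l,p)],[(np.round(r["at"]).tolist(),round(r["p"],2)) for r in arm.spot_in(l,p)])
E
```

```text
{'clock': np.float64(0.0), 'joint_positions': array([1.213, 0.378, 0.08 , 1.274, 0.   , 1.461]), 'qvel': array([-0.001,  0.   , -0.   , -0.   , -0.001, -0.   ]), 'effort': array([-0.0000e+00, -4.6360e+01,  2.6988e+01,  2.1000e-02, -0.0000e+00,
        0.0000e+00]), 'tcp_pos': array([140.817, 556.96 , 302.937]), 'tool_rot': array([-0.   ,  0.124,  0.992, -0.001]), 'ft_force': array([ 0.185, -0.283,  0.093]), 'wrist_torque': array([0.002, 0.015, 0.005]), 'grip_force': np.float64(0.0), 'opening': np.float64(85.406)}
scene {'vertical_fov': 45.11546614308331, 'cx': 256.1021967581421, 'cy': 192.5400657371312, 'position': array([1477.57855098, -202.50962813,  887.66963671]), 'orientation': array([0.71348099, 0.32196539, 0.26684021, 0.56220945]), 'shot': 1}
plate [([450.0, 166.0, 44.0], 0.93), ([400.0, 322.0, 0.0], 0.74), ([548.0, 399.0, 1.0], 0.57)] [([453.0, 165.0, 47.0], 0.91), ([402.0, 322.0, 4.0], 0.9)]
stand [([453.0, 169.0, 1.0], 0.56)] [([491.0, 156.0, 10.0], 0.94), ([562.0, 396.0, 52.0], 0.47)]
stage [([486.0, -179.0, 4.0], 0.57), ([694.0, -185.0, -0.0], 0.56), ([452.0, 168.0, 3.0],
[... 648 characters left out ...]
816181, -0.69884079]), 'shot': 2}
plate [([453.0, 172.0, 43.0], 0.96), ([397.0, 321.0, 1.0], 0.92)] [([397.0, 321.0, 8.0], 0.91), ([453.0, 171.0, 49.0], 0.73)]
stand [([453.0, 167.0, -3.0], 0.84)] [([446.0, 145.0, 8.0], 0.73)]
stage [([695.0, -187.0, 2.0], 0.89), ([484.0, -178.0, -0.0], 0.83)] [([480.0, -175.0, 12.0], 0.7), ([684.0, -183.0, 13.0], 0.62)]
stage_face [([694.0, -186.0, 106.0], 0.73), ([486.0, -175.0, 108.0], 0.68), ([550.0, 400.0, 1.0], 0.55)] [([684.0, -180.0, 10.0], 0.74), ([482.0, -171.0, 10.0], 0.55)]
dish [] [([679.0, 2.0, 17.0], 0.84)]
vial [([546.0, -385.0, -2.0], 0.63)] [([539.0, -378.0, 54.0], 0.83)]
magbase [([551.0, 398.0, -0.0], 0.93)] [([546.0, 390.0, 57.0], 0.86)]
```

View pics/scene1.png

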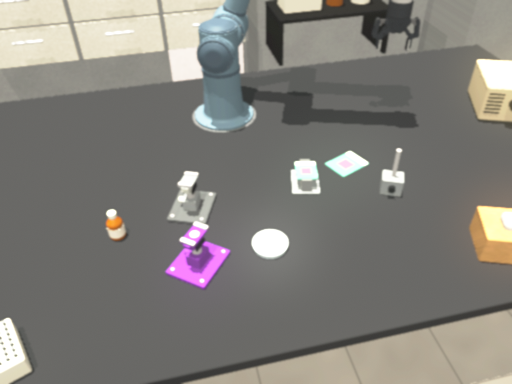

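View pics/top1.png

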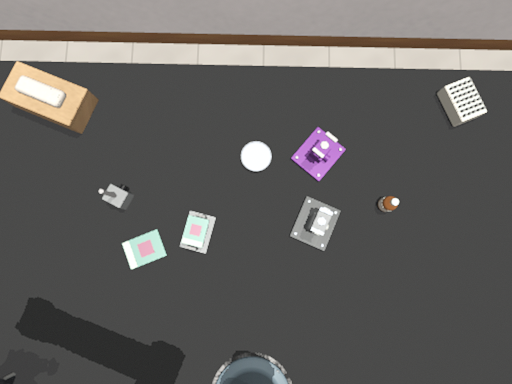

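The scene view shows the grey stage at about (190,200), the purple look-alike at (198,255), the plate on its stand at (306,172), and a loose larger plate at (347,163). The top view shows the stand plate at (197,231), rotated a little, and the grey stage at (316,222). Next I measure yaws.

```bash
cat > m.py <<'E'
from h import *
p=cam("top"); W=cloud(p); im=p["image"]
def rect(mask,nm):
    P=W[mask]; P=P[np.isfinite(P).all(1)]
    r=cv2.minAreaRect(P[:,:2].astype(np.float32)); print(nm,len(P),"c",np.round(r[0],1),"sz",np.round(r[1],1),"ang",round(r[2],1),"zmed",np.round(np.nanmedian(P[:,2]),1))
    return P
near=lambda c,r:(np.hypot(W[...,0]-c[0],W[...,1]-c[1])<r)
m=near((453,169),80)&(W[...,2]>38)&(W[...,2]<56); rect(m,"plate z")
m=near((453,169),90)&(W[...,2]>4)&(W[...,2]<12); rect(m,"stand foot")
m=near((485,-177),100)&(W[...,2]>7)&(W[...,2]<16); rect(m,"stage foot")
m=near((485,-177),90)&(W[...,2]>75); P=rect(m,"stage head")
np.set_printoptions(suppress=True)
A=np.c_[P[:,:2]-[485,-177],np.ones(len(P))]; c=np.linalg.lstsq(A,P[:,2],rcond=None)[0]; print("plane",c,np.degrees(np.arctan(np.hypot(*c[:2]))),np.degrees(np.arctan2(c[1],c[0])))
hsv=cv2.cvtColor(im,cv2.COLOR_RGB2HSV)
for l in ("plate","stand","stage"):
    for r in arm.silhouettes(l,p):
        mm=r["pixels"]; 
        if mm.sum()>10: print(l,round(r["p"],2)); rect(mm,l)
pk=near((453,169),60)&((hsv[...,0]>150))&(hsv[...,1]>60); rect(pk,"pink")
wh=near((453,169),60)&(W[...,2]>40)&(hsv[...,1]<40)&(hsv[...,2]>180); rect(wh,"white")
a=cv2.resize(im[190:270,155:240],None,fx=4.5,fy=4.5,interpolation=cv2.INTER_CUBIC)
b=cv2.resize(im[180:260,275:360],None,fx=4.5,fy=4.5,interpolation=cv2.INTER_CUBIC)
cv2.imwrite("pics/crop1.png",np.hstack([a,b])[...,::-1])
E
python3 m.py
```

```text
plate z 662 c [449.7 168.4] sz [60.2 99.5] ang 77.1 zmed 48.8
stand foot 357 c [451.7 164.2] sz [132.4 158.3] ang 23.3 zmed 7.5
stage foot 1163 c [ 481.5 -176.9] sz [110.1 130. ] ang 67.6 zmed 11.1
stage head 374 c [ 483.2 -177.5] sz [36.6 73.1] ang 67.4 zmed 105.7
plane [  0.13292726  -0.04882035 106.34507127] 8.060002017229618 -20.166829209946346
plate 0.93
plate 570 c [449.8 168.2] sz [59.9 77.7] ang 77.2 zmed 48.8
plate 0.7
plate 1081 c [397.2 321.7] sz [ 84.1 110.7] ang 23.2 zmed 5.6
plate 0.48
plate 533 c [551.7 395.6] sz [60.7 61.7] ang 64.7 zmed 54.2
stand 0.97
stand 384 c [449.9 167.6] sz [ 79.3 110.3] ang 75.6 zmed 8.1
stage 0.69
stage 1573 c [ 695.4 -191.9] sz [111.4 143.9] ang 50.7 zmed 12.0
stage 0.66
stage 1689 c [ 482.9 -179.6] sz [114.5 135.2] ang 67.8 zmed 11.9
pink 0 c [0. 0.] sz [0. 0.] ang 0.0 zmed nan
white 558 c [449.8 168.2] sz [60.2 99.4] ang 77.5 zmed 48.7
  return np.nanmean(a, axis, out=out, keepdims=keepdims)
```

View pics/crop1.png

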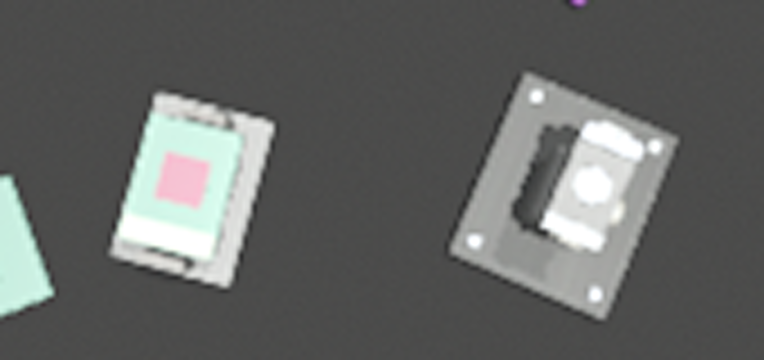

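The plate's white band is at the bottom of the crop, toward world -x, giving a plate yaw of about -12.8°. The stage yaw is about -22.4°, with the upper end toward +x. I move above the plate.

apply_moves --plan '[1,0.028,-0.0354,-0.011,0,0,1.4,1,0.028,-0.0354,-0.011,0,0,0,1,0.028,-0.0354,-0.011,0,0,0,1,0.028,-0.0354,-0.011,0,0,0,1,0.028,-0.0354,-0.011,0,0,0,1,0.028,-0.0354,-0.011,0,0,0,1,0.028,-0.0354,-0.011,0,0,0,1,0.028,-0.0354,-0.011,0,0,0,1,0.028,-0.0354,-0.011,0,0,0,1,0.028,-0.0354,-0.011,0,0,0,1,0.029,-0.0354,-0.011,0,0,0,1,0,0,0,0,0,0]' --newtons 60

```text
clock: 3.2
tcp_pos: [451.6, 166.0, 182.4]
tool_rot: [0.0, 0.114, 0.994, -0.0]
ft_force: [-0.8, 0.4, -0.1]
opening: 85.3
grip_force: 0.0
```

```bash
cat > m2.py <<'E'
from h import *
np.set_printoptions(suppress=True,precision=2)
s=arm.read_state(); print(s["clock"],s["tcp_pos"],s["tool_rot"],s["ft_force"])
t=np.radians(-22.4); ex=np.array([np.cos(t),np.sin(t)]); ey=np.array([-ex[1],ex[0]])
for n in ("top","scene"):
    p=cam(n); W=cloud(p); q=W[...,:2]-[482.5,-177.2]
    a=q@ex; b=q@ey
    f=(abs(a)<75)&(abs(b)<65)&(W[...,2]>6)&(W[...,2]<18); 
    r=cv2.minAreaRect(W[f][:,:2].astype(np.float32)); print(n,"foot",r, np.nanmedian(W[f][:,2]))
    print("foot ext a",np.percentile(a[f],[.5,99.5]),"b",np.percentile(b[f],[.5,99.5]))
    m=(abs(b)<14)&(abs(a)<45)&(W[...,2]>70)
    for k in range(-44,44,4):
        g=m&(a>=k)&(a<k+4)
        if g.sum()>1: print(k+2,g.sum(),np.nanpercentile(W[g][:,2],[10,50,90]),end=" | ")
    print()
    # plate
    for l in ("plate",):
        for r in arm.silhouettes(l,p):
            P=W[r["pixels"]]; P=P[np.isfinite(P).all(1)]
            if len(P)>20: print(round(r["p"],2),cv2.minAreaRect(P[:,:2].astype(np.float32)),np.median(P[:,2]))
E
python3 m2.py
```

```text
3.2 [451.56 166.01 182.37] [ 0.    0.11  0.99 -0.  ] [-0.82  0.43 -0.12]
top foot ((481.7090148925781, -176.94082641601562), (109.9595947265625, 130.21315002441406), 67.26068878173828) 11.174947771922461
foot ext a [-65.59  63.64] b [-54.45  54.67]
-34 16 [ 93.3  103.19 106.88] | -30 15 [102.18 103.63 104.31] | -26 16 [102.6  104.81 106.27] | -22 15 [ 99.62 102.41 104.86] | -18 18 [100.12 102.77 104.15] | -14 16 [102.35 103.71 104.77] | -10 16 [101.19 103.28 104.82] | -6 14 [101.68 104.31 105.68] | -2 17 [103.12 105.22 107.77] | 2 18 [103.7  105.48 107.93] | 6 14 [104.72 105.45 108.6 ] | 10 15 [105.77 107.23 109.16] | 14 16 [106.01 107.24 108.07] | 18 16 [106.2  108.41 110.67] | 22 19 [106.23 108.57 114.55] | 26 16 [110.42 113.53 116.05] | 30 16 [112.54 114.32 116.98] | 34 9 [106.35 107.7  114.63] | 38 4 [104.8  105.84 107.57] | 
0.66 ((451.0291442871094, 148.45054626464844), (52.38301086425781, 83.59923553466797), 86.82247161865234) 48.52562577225615
scene foot ((485.8529052734375, -175.7810821533203), (111.1707992553711, 136.72994995117188), 67.15154266357422) 11.556621194075547
fo
[... 171 characters left out ...]
14 6 [102.79 103.7  104.38] | -10 9 [102.22 104.04 105.34] | -6 8 [ 96.06 104.02 104.9 ] | -2 6 [ 93.03 104.96 107.09] | 2 9 [104.44 106.82 107.66] | 6 6 [ 93.62 107.04 108.65] | 10 11 [106.57 107.47 108.26] | 14 9 [ 81.15 107.08 108.41] | 18 11 [ 80.71 107.43 109.47] | 22 9 [ 73.55  86.64 111.73] | 26 6 [ 78.85  97.8  113.5 ] | 30 16 [ 81.51 111.49 115.37] | 34 31 [ 87.24 107.41 115.29] | 38 34 [ 95.31 105.89 114.63] | 42 8 [ 98.43 102.4  105.74] | 
0.83 ((399.70928955078125, 323.0732421875), (85.71881866455078, 113.44374084472656), 23.24968719482422) 4.817754462813355
0.73 ((424.803955078125, 180.3773193359375), (68.92140197753906, 149.82473754882812), 75.21636199951172) 48.497697723160286
```

apply_moves --plan '[1,0.001,0,-0.025,0,0,0,1,0,0,-0.025,0,0,0,1,0,0,-0.02,0,0,0,1,0,0,-0.01,0,0,0,1,0,0,-0.006,0,0,0,1,0,0,0,0,0,0,1,0,0,0,0,0,0]'

```text
clock: 4.28
tcp_pos: [451.6, 168.3, 97.6]
tool_rot: [0.001, 0.111, 0.994, 0.0]
ft_force: [-0.1, -0.6, -0.1]
opening: 85.2
grip_force: 0.0
```

```bash
python3 - <<'E'
from h import *
s=arm.read_state(); print(s["clock"],s["tcp_pos"],s["tool_rot"],s["ft_force"],s["wrist_torque"])
p=cam("scene"); a=cv2.resize(p["image"][130:220,250:370],None,fx=6,fy=6,interpolation=cv2.INTER_CUBIC)
cv2.imwrite("pics/pre.png",a[...,::-1])
E
```

```text
4.275 [451.5665769  168.27515136  97.591581  ] [6.27202798e-04 1.11381145e-01 9.93777527e-01 2.73138292e-04] [-0.08908174 -0.58065153 -0.05216974] [ 0.02806931 -0.03929083  0.0332408 ]
```

View pics/pre.png

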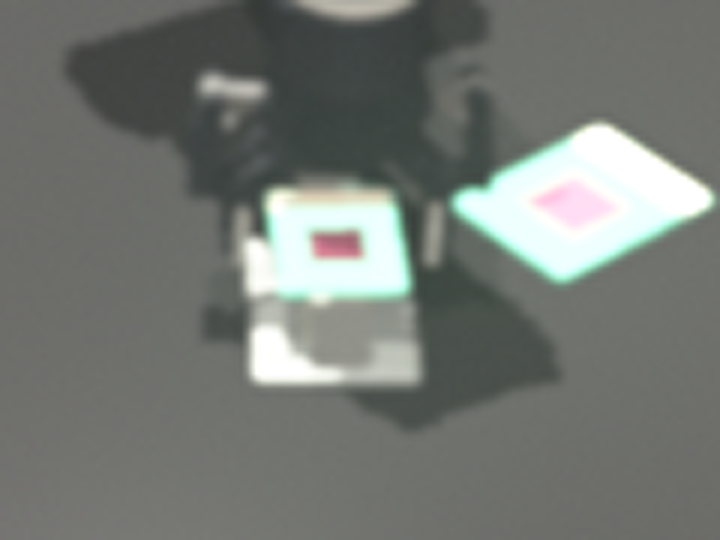

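The fingers straddle the plate with the plate about mid between the pads (left pad x≈240, right pad x≈435, specimen at 337). I close them.

apply_moves --plan '[0.6,0,0,0,0,0,0,0.6,0,0,0,0,0,0,0.6,0,0,0,0,0,0,0.6,0,0,0,0,0,0,0.6,0,0,0,0,0,0,0.6,0,0,0,0,0,0]' --newtons 60

```text
clock: 5.08
tcp_pos: [451.3, 168.1, 97.7]
tool_rot: [0.0, 0.111, 0.994, 0.0]
ft_force: [-1.5, -0.6, 5.1]
opening: 58.1
grip_force: 62.6
```

apply_moves --plan '[0.6,0,0,0.003,0,0,0,0.6,0,0,0.01,0,0,0,0.6,0,0,0.03,0,0,0,0.6,0,0,0.04,0,0,0,0.6,0,0,0.04,0,0,0,0.6,0,0,0,0,0,0,0.6,0,0,0,0,0,0]'

```text
clock: 5.95
tcp_pos: [450.8, 168.0, 219.8]
tool_rot: [-0.0, 0.111, 0.994, 0.0]
ft_force: [-0.9, 0.1, -1.2]
opening: 58.0
grip_force: 64.2
```

```bash
cat > pl.py <<'E'
from h import *
import sys
np.set_printoptions(suppress=True,precision=3)
s=arm.read_state(); print(s["clock"],s["tcp_pos"],s["tool_rot"],"F",s["ft_force"],"T",s["wrist_torque"],s["opening"],s["grip_force"])
p=cam("scene"); W=cloud(p); save(p,sys.argv[1]+"_full.png")
t=s["tcp_pos"]; Rt=Rq(s["tool_rot"]); print("tool axes",Rt.as_matrix())
g=t+Rt.apply([0,0,52])
for r in arm.silhouettes("plate",p):
    P=W[r["pixels"]]; P=P[np.isfinite(P).all(1)]; L=Rt.inv().apply(P-t)
    k=(abs(L[:,0])<55)&(abs(L[:,1])<35)&(abs(L[:,2]-50)<12); L=L[k]
    if len(L)<20: continue
    print(round(r["p"],2),len(L)); print("x pct",np.percentile(L[:,0],[1,50,99]),"y",np.percentile(L[:,1],[1,50,99]),"z",np.percentile(L[:,2],[5,50,95]))
    A=np.c_[L[:,:2],np.ones(len(L))]; w=np.ones(len(L),bool)
    for _ in range(4):
        c=np.linalg.lstsq(A[w],L[w,2],rcond=None)[0]; w=abs(A@c-L[:,2])<2.5
    print("plane in tool (tilt deg about..)",np.degrees(c[:2]),"z at centre",c[2],w.sum())
f=384/2/np.tan(np.radians(p["vertical_fov"])/2); Rc=Rq(p["orientation"])
q=Rc.inv().apply(g-p["position"]); u=int(p["cx"]-f*q[0]/q[2]); v=int(p["cy"]+f*q[1]/q[2]); print("px",u,v)
a=p["image"][max(0,v-45):v+45,max(0,u-60):u+60]; cv2.imwrite("pics/"+sys.argv[1]+".png",cv2.resize(a,None,fx=6,fy=6,interpolation=cv2.INTER_CUBIC)[...,::-1])
E
python3 pl.py lift
```

```text
5.95 [450.815 168.014 219.788] [-0.     0.111  0.994  0.   ] F [-0.857  0.083 -1.188] T [ 0.036 -0.071 -0.021] 57.97475461561439 64.24531576805748
tool axes [[-0.975  0.221 -0.   ]
 [ 0.221  0.975  0.   ]
 [ 0.     0.    -1.   ]]
0.7 371
x pct [-44.618  -7.84   38.835] y [-27.755   0.93   29.554] z [46.798 49.184 52.058]
plane in tool (tilt deg about..) [-0.139  0.913] z at centre 49.18215842811869 332
px 307 135
```

View pics/lift.png

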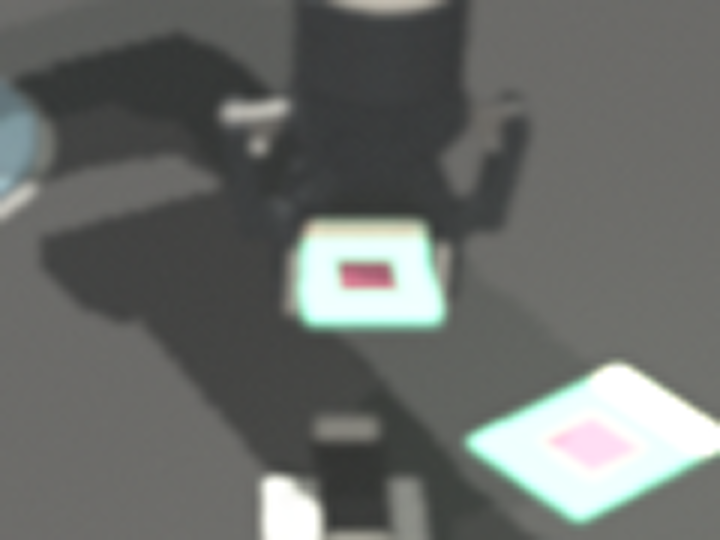

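The plate is held square by its two long edges with the specimen (366,275) up. I carry it level over the stage.

apply_moves --plan '[0.6,0.0035,-0.0383,0,0,0,-1.1,0.6,0.0035,-0.0383,0,0,0,-1.1,0.6,0.0035,-0.0383,0,0,0,-1.1,0.6,0.0035,-0.0383,0,0,0,-1.1,0.6,0.0035,-0.0383,0,0,0,-1.1,0.6,0.0035,-0.0383,0,0,0,-1.1,0.6,0.0035,-0.0383,0,0,0,-1.1,0.6,0.0035,-0.0383,0,0,0,-1.1,0.6,0.004,-0.0384,0,0,0,-1.0,0.6,0,0,-0.02,0,0,0,0.6,0,0,-0.02,0,0,0,0.6,0,0,0,0,0,0]'

```text
clock: 7.55
tcp_pos: [480.9, -175.8, 177.2]
tool_rot: [-0.003, 0.196, 0.981, 0.001]
ft_force: [0.3, -0.9, -0.7]
opening: 58.5
grip_force: 64.3
```

apply_moves --plan '[0.6,0,0,0,0,0,0,0.6,0,0,0,0,0,0]'

```text
clock: 7.8
tcp_pos: [483.5, -176.8, 180.6]
tool_rot: [0.001, 0.196, 0.981, -0.0]
ft_force: [0.9, 0.0, -0.8]
opening: 58.3
grip_force: 64.3
```

```bash
python3 pl.py over; sed -i 's/^E$//' m2.py; python3 - <<'E'
from h import *
p=cam("scene"); W=cloud(p); t=np.radians(-22.6); ex=np.array([np.cos(t),np.sin(t)]); ey=np.array([-ex[1],ex[0]])
q=W[...,:2]-[482.5,-177.2]; a=q@ex;b=q@ey
f=(abs(a)<75)&(abs(b)<65)&(W[...,2]>9)&(W[...,2]<15); print("foot top a",np.percentile(a[f],[.5,99.5]),"b",np.percentile(b[f],[.5,99.5]))
f=(abs(a)<60)&(abs(b)<33)&(W[...,2]>124)&(W[...,2]<138); print("plate a",np.percentile(a[f],[1,99]),"b",np.percentile(b[f],[1,99]))
E
```

```text
7.8 [ 483.526 -176.813  180.646] [ 0.001  0.196  0.981 -0.   ] F [ 0.933  0.016 -0.786] T [-0.008 -0.014 -0.04 ] 58.27927723551281 64.30899685830809
tool axes [[-0.923  0.384  0.001]
 [ 0.384  0.923 -0.001]
 [-0.001 -0.    -1.   ]]
0.72 403
x pct [-43.24  -10.554  35.996] y [-28.758  -1.319  31.42 ] z [46.287 49.    51.848]
plane in tool (tilt deg about..) [0.031 1.084] z at centre 49.0387760620668 346
px 186 172
foot top a [-60.66802775  68.58922434] b [-52.0756473   57.32465247]
plate a [-36.81402413  44.33763322] b [-28.48503235  31.81518284]
```

View pics/over.png

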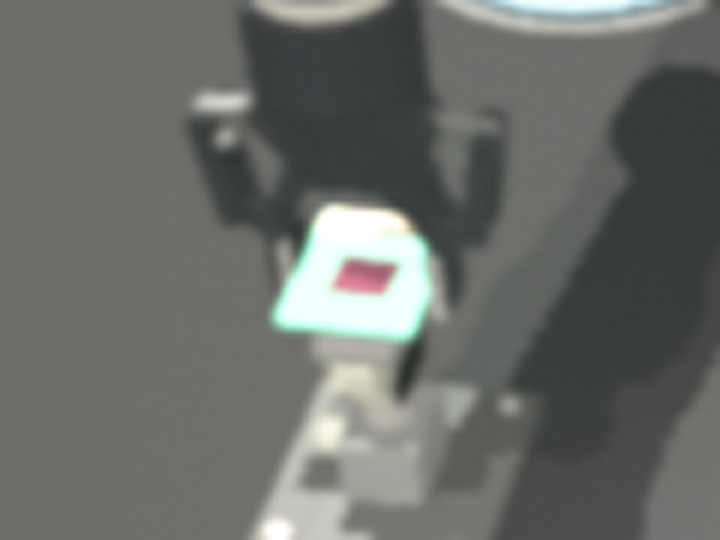

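The plate hovers level above the head (specimen at (365,275), upper bar of the head just below at (350,345)), and plate and foot centres agree to about 1 mm. I feel downward with the level plate for the upper bar.

apply_moves --plan '[0.6,0.0002,0.0005,-0.005,0,0,0,0.6,0,0,-0.005,0,0,0,0.6,0,0,0,0,0,0,0.6,0,0,0,0,0,0]'

```text
clock: 8.45
tcp_pos: [483.2, -176.2, 169.8]
tool_rot: [-0.0, 0.196, 0.981, 0.0]
ft_force: [0.5, 0.3, 0.1]
opening: 57.9
grip_force: 64.3
```

apply_moves --plan '[0.6,0,0,-0.001,0,0,0,0.6,0,0,0,0,0,0]'

```text
clock: 8.7
tcp_pos: [483.3, -176.2, 168.9]
tool_rot: [0.0, 0.196, 0.981, 0.0]
ft_force: [-0.6, -0.1, -1.5]
opening: 58.1
grip_force: 64.3
```

apply_moves --plan '[0.6,0,0,-0.001,0,0,0,0.6,0,0,0,0,0,0]'

```text
clock: 8.95
tcp_pos: [483.3, -176.3, 168.0]
tool_rot: [0.0, 0.196, 0.981, 0.0]
ft_force: [1.2, 0.1, 0.9]
opening: 58.4
grip_force: 64.3
```

apply_moves --plan '[0.6,0,0,-0.001,0,0,0,0.6,0,0,0,0,0,0]'

```text
clock: 9.2
tcp_pos: [483.3, -176.3, 167.1]
tool_rot: [0.0, 0.196, 0.981, 0.0]
ft_force: [0.2, -0.2, 2.3]
opening: 57.8
grip_force: 64.5
```

apply_moves --plan '[0.6,0,0,-0.001,0,0,0,0.6,0,0,0,0,0,0]'

```text
clock: 9.45
tcp_pos: [483.4, -176.3, 166.1]
tool_rot: [0.0, 0.196, 0.981, -0.0]
ft_force: [-0.6, 0.7, 2.3]
opening: 58.4
grip_force: 64.6
```

```bash
cat > ft.py <<'E'
from h import *
np.set_printoptions(suppress=True,precision=3)
t=np.radians(-22.6); M=np.array([[np.cos(t),np.sin(t),0],[-np.sin(t),np.cos(t),0],[0,0,1]])
F=[];T=[]
for i in range(8):
    cam("top"); s=arm.read_state(); F.append(M@s["ft_force"]); T.append(M@s["wrist_torque"])
F=np.array(F);T=np.array(T)
print(s["clock"],s["tcp_pos"],"F",F.mean(0),F.std(0),"T",T.mean(0),T.std(0))
Rm=Rq(s["tool_rot"]).as_matrix(); xs=M@-Rm[:,0]; print("tilt",np.degrees(np.arctan2(xs[2],xs[0])),"roll",np.degrees((M@Rm[:,1])[2]),"yaw err",np.degrees(xs[1]))
n=-(M@Rm[:,2]); c=M@(s["tcp_pos"]-np.array([483.1,-176.6,110]))-n*52.7; print("plate centre rel to face (stage axes, TCP axis)",c)
E
python3 ft.py
```

```text
9.85 [ 483.339 -176.298  166.024] F [-0.45  -0.201  2.719] [0.697 0.348 0.556] T [ 0.035 -0.045  0.018] [0.03  0.048 0.019]
tilt 0.017608759712661085 roll 0.005341879939564143 yaw err 0.0012900910655831662
plate centre rel to face (stage axes, TCP axis) [0.121 0.376 3.324]
```

Contact with the upper bar is at a plate height of about 114.5–115.3 mm. That implies a slope of 8–9.5°, against about 9–9.8° from the depth profile. I back off, lean 9° about the face centre, and press lightly to read the moment.

apply_moves --plan '[0.6,0,0,0.004,0,0,0,0.6,-0.0038,0.0016,-0.0003,-1.73,-4.15,0,0.6,-0.0038,0.0016,-0.0003,-1.73,-4.15,0,0.6,0,0,0,0,0,0,0.6,0,0,0,0,0,0]'

```text
clock: 10.48
tcp_pos: [475.8, -173.1, 169.4]
tool_rot: [0.076, 0.195, 0.978, -0.015]
ft_force: [1.0, -0.5, -0.6]
opening: 58.3
grip_force: 64.3
```

```bash
python3 ft.py
```

```text
10.875 [ 475.876 -173.152  169.293] F [-0.222 -0.252 -0.623] [0.501 0.46  0.659] T [-0.006  0.148  0.015] [0.03  0.039 0.033]
tilt 8.982343532550363 roll -0.001619267507442225 yaw err 0.004361318882275569
plate centre rel to face (stage axes, TCP axis) [0.234 0.406 7.24 ]
```

apply_moves --plan '[0.6,0,0,-0.003,0,0,0,0.6,0,0,-0.003,0,0,0,0.6,0,0,-0.002,0,0,0,0.6,0,0,-0.001,0,0,0,0.6,0,0,0,0,0,0]'

```text
clock: 11.5
tcp_pos: [475.5, -173.0, 160.5]
tool_rot: [0.077, 0.195, 0.978, -0.015]
ft_force: [-2.3, 0.9, 3.1]
opening: 58.1
grip_force: 64.6
```

```bash
python3 ft.py
```

```text
11.9 [ 475.564 -172.994  160.353] F [-2.318 -0.063  3.466] [0.351 0.502 0.666] T [0.083 0.449 0.026] [0.031 0.033 0.019]
tilt 8.98717820443742 roll 0.0009761274080329339 yaw err 0.0016051697287252009
plate centre rel to face (stage axes, TCP axis) [-0.111  0.434 -1.7  ]
```

apply_moves --plan '[0.6,0.0004,-0.0002,0.0001,0,0,0,0.6,0,0,0,0,0,0]'

```text
clock: 12.15
tcp_pos: [475.7, -173.0, 160.2]
tool_rot: [0.076, 0.195, 0.978, -0.015]
ft_force: [-2.8, 1.1, 3.4]
opening: 57.9
grip_force: 64.7
```

```bash
python3 ft.py
```

```text
12.55 [ 475.991 -173.173  160.393] F [-3.83   0.54   3.273] [0.336 0.262 0.602] T [0.107 0.717 0.043] [0.034 0.025 0.029]
tilt 8.986707881220019 roll 0.0027604950217299737 yaw err 0.0075911560188126415
plate centre rel to face (stage axes, TCP axis) [ 0.351  0.436 -1.66 ]
```

apply_moves --plan '[0.6,0.0004,-0.0002,0.0001,0,0,0,0.6,0,0,0,0,0,0]'

```text
clock: 12.8
tcp_pos: [476.5, -173.5, 160.5]
tool_rot: [0.077, 0.195, 0.978, -0.015]
ft_force: [-3.0, 1.6, 3.7]
opening: 58.3
grip_force: 64.7
```

```bash
python3 ft.py
```

```text
13.2 [ 476.543 -173.486  160.585] F [-3.294  0.397  3.232] [0.722 0.426 0.419] T [0.129 0.629 0.034] [0.036 0.024 0.022]
tilt 9.008394447583857 roll 0.001500581616863563 yaw err 0.0037516553826039273
plate centre rel to face (stage axes, TCP axis) [ 1.002  0.357 -1.465]
```

apply_moves --plan '[0.6,-0.0009,0.0004,-0.0002,0,0,0,0.6,0,0,0,0,0,0]'

```text
clock: 13.45
tcp_pos: [476.3, -173.4, 160.8]
tool_rot: [0.078, 0.195, 0.978, -0.016]
ft_force: [-0.9, 1.1, 3.3]
opening: 58.1
grip_force: 64.6
```

```bash
cat >> ft.py <<'E'
th=np.arctan2(xs[2],xs[0]); dF=F.mean(0)-[0,0,-.62]; dT=T.mean(0)-np.array([0,-.014+.162*np.sin(th)/np.sin(np.radians(9)),0])
r=-n*.18; Mc=dT-np.cross(r,dF); print("dF",dF,"normal",dF@n,"moment about plate centre",Mc,"cop along slope mm",-Mc[1]/(dF@n)*1000,"across",Mc[0]/(dF@n)*1000)
E
python3 ft.py
```

```text
13.85 [ 476.212 -173.366  160.751] F [0.607 0.625 3.047] [0.639 0.324 0.497] T [ 0.135 -0.034  0.009] [0.035 0.091 0.017]
tilt 9.085418028132255 roll -0.0013387528026846931 yaw err 0.0013089977315931377
plate centre rel to face (stage axes, TCP axis) [ 0.719  0.338 -1.288]
dF [0.607 0.625 3.667] normal 3.525217301009392 moment about plate centre [ 0.024  0.028 -0.008] cop along slope mm -8.03512041295518 across 6.831493728285046
```

apply_moves --plan '[0.6,-0.0008,0.0004,0,-0.38,-0.92,0,0.6,0,0,0,0,0,0]'

```text
clock: 14.1
tcp_pos: [474.7, -172.8, 160.5]
tool_rot: [0.086, 0.195, 0.977, -0.017]
ft_force: [1.7, -0.0, 2.7]
opening: 58.0
grip_force: 64.6
```

```bash
python3 ft.py
```

```text
14.5 [ 474.812 -172.776  160.385] F [ 1.55  -0.542  3.372] [0.555 0.333 0.249] T [-0.025 -0.147 -0.011] [0.026 0.024 0.024]
tilt 9.99679670479257 roll -0.010389715069671387 yaw err -0.002583993879898572
plate centre rel to face (stage axes, TCP axis) [ 0.028  0.335 -1.515]
dF [ 1.55  -0.542  3.992] normal 3.662707011832017 moment about plate centre [0.071 0.087 0.006] cop along slope mm -23.76409392430912 across 19.36049099357231
```

apply_moves --plan '[0.6,0.0016,-0.0007,0.0002,0.77,1.85,0,0.6,0,0,0,0,0,0]'

```text
clock: 14.75
tcp_pos: [476.1, -173.2, 160.2]
tool_rot: [0.068, 0.195, 0.978, -0.013]
ft_force: [-0.2, -0.3, 3.1]
opening: 57.8
grip_force: 64.7
```

```bash
python3 ft.py
```

```text
15.15 [ 476.041 -173.198  160.437] F [-0.327 -0.476  3.251] [0.234 0.435 0.569] T [-0.008 -0.027 -0.007] [0.02  0.048 0.034]
tilt 7.969925830093702 roll 0.003331535448870312 yaw err -0.001015614871374372
plate centre rel to face (stage axes, TCP axis) [-0.517  0.431 -1.754]
dF [-0.327 -0.476  3.871] normal 3.878647534453796 moment about plate centre [ 0.077 -0.118  0.005] cop along slope mm 30.42349835838082 across 19.87322637879593
```

The pressure centre sits on the upper bar at 8.0° and on the lower bar at 10.0°, and is nearly balanced at 9.0°, so the slope is about 8.8°. I back off, take a fresh baseline at 8.8°, and check plate roll.

apply_moves --plan '[0.6,0,0,0.004,0,0,0,0.6,-0.0002,0.0001,0,-0.32,-0.77,0,0.6,0,0,0,0,0,0,0.6,0,0,0,0,0,0]'

```text
clock: 15.65
tcp_pos: [475.7, -173.0, 164.2]
tool_rot: [0.075, 0.195, 0.978, -0.015]
ft_force: [0.3, -0.3, -0.4]
opening: 58.6
grip_force: 64.3
```

```bash
sed -i 's/range(8)/range(16)/' ft.py; sed -i 's/cam("top"); s=/P_=cam("scene"); s=/' ft.py; cat >> ft.py <<'E'
import sys
if len(sys.argv)>1:
    def fit(W,Mx,o,mask,tol):
        Q=(W[mask]-o)@Mx.T; w=np.ones(len(Q),bool)
        for _ in range(5):
            A=np.c_[Q[:,:2],np.ones(len(Q))]; c=np.linalg.lstsq(A[w],Q[w,2],rcond=None)[0]; w=abs(A@c-Q[:,2])<tol
        return np.degrees(np.arctan(c[:2])),c[2],w.sum(),np.percentile(Q[w][:,0],[1,99]),np.percentile(Q[w][:,1],[1,99])
    for _ in range(3):
        p=cam("scene"); W=cloud(p); q=(W-[483.1,-176.6,0])@M.T
        print("foot",fit(W,M,[483.1,-176.6,0],(abs(q[...,0])<66)&(abs(q[...,1])<56)&(q[...,2]>8)&(q[...,2]<16),2))
        q=(W-np.array([483.1,-176.6,110]))@M.T; h=q[...,2]-np.tan(th)*q[...,0]
        print("plate",fit(W,M,[483.1,-176.6,110],(abs(q[...,0])<50)&(abs(q[...,1])<26)&(h>0)&(h<16),3))
E
python3 ft.py 1
```

```text
16.45 [ 476.118 -173.245  164.515] F [-0.046 -0.049 -0.368] [0.512 0.438 0.552] T [-0.008  0.142  0.001] [0.028 0.043 0.027]
tilt 8.816940480312446 roll 0.002819791269416545 yaw err 0.00022453962017486898
plate centre rel to face (stage axes, TCP axis) [0.343 0.417 2.438]
dF [-0.046 -0.049  0.252] normal 0.25643235938001663 moment about plate centre [ 0.001 -0.004  0.002] cop along slope mm 16.14820726222631 across 2.1142791705185204
foot (array([0.559, 0.333]), np.float64(11.248121217407022), np.int64(576), array([-61.532,  64.822]), array([-52.45 ,  55.114]))
plate (array([ 8.174, -1.348]), np.float64(6.317266983473379), np.int64(287), array([-35.216,  43.049]), array([-25.408,  24.816]))
foot (array([-0.014,  0.133]), np.float64(11.483412374596865), np.int64(587), array([-60.193,  65.148]), array([-51.853,  55.051]))
plate (array([ 8.743, -0.938]), np.float64(6.258950646926171), np.int64(288), array([-37.375,  42.959]), array([-25.147,  24.738]))
foot (array([-0.007, -0.173]), np.float64(11.453638055454721), np.int64(586), array([-60.38 ,  65.243]), array([-52.083,  55.04 ]))
plate (array([ 8.223, -1.028]), np.float64(6.297524149312557), np.int64(298), array([-35.881,  42.817]), array([-25.672,  25.056]))
```

apply_moves --plan '[0.6,-0.0008,-0.0005,0,0.73,-0.3,0.12,0.6,0,0,-0.002,0,0,0,0.6,0,0,-0.001,0,0,0,0.6,0,0,-0.001,0,0,0,0.6,0,0,0,0,0,0]'

```text
clock: 17.23
tcp_pos: [475.3, -173.8, 160.7]
tool_rot: [0.077, 0.195, 0.978, -0.008]
ft_force: [-0.8, 0.5, 2.8]
opening: 57.7
grip_force: 64.6
```

```bash
sed -i 's/\[0,0,-.62\]/[0,0,-.45]/' ft.py; python3 ft.py 1
```

```text
18.025 [ 475.365 -173.813  160.566] F [-1.207 -1.321  2.938] [0.362 0.482 0.437] T [-0.191  0.303 -0.036] [0.053 0.031 0.028]
tilt 8.820059334035914 roll 0.781472512463722 yaw err -0.000884725344185352
plate centre rel to face (stage axes, TCP axis) [-0.133  0.328 -1.505]
dF [-1.207 -1.321  3.388] normal 3.5513914445343486 moment about plate centre [ 0.035  0.037 -0.003] cop along slope mm -10.323689889987127 across 9.882745169649427
foot (array([-0.143,  0.187]), np.float64(11.61762790769785), np.int64(571), array([-60.235,  65.31 ]), array([-51.849,  55.139]))
plate (array([ 8.697, -0.358]), np.float64(2.456645978197964), np.int64(277), array([-37.341,  42.521]), array([-25.853,  24.589]))
foot (array([ 0.294, -0.124]), np.float64(11.506948373309735), np.int64(593), array([-60.584,  65.057]), array([-51.972,  55.255]))
plate (array([8.733, 0.112]), np.float64(2.531626488367802), np.int64(272), array([-37.194,  42.595]), array([-25.488,  24.844]))
foot (array([ 0.095, -0.333]), np.float64(11.660644261482588), np.int64(566), array([-60.165,  65.544]), array([-51.897,  55.249]))
plate (array([ 8.626, -0.238]), np.float64(2.488876452420753), np.int64(281), array([-35.687,  42.686]), array([-25.127,  24.922]))
```

apply_moves --plan '[0.6,0,0,0.004,0,0,0,0.6,-0.0003,-0.0007,0,0.73,-0.3,0.12,0.6,0,0,0,0,0,0,0.6,0,0,0,0,0,0]'

```text
clock: 18.68
tcp_pos: [474.9, -174.3, 164.3]
tool_rot: [0.078, 0.194, 0.978, -0.001]
ft_force: [0.7, 0.2, -0.0]
opening: 58.2
grip_force: 64.3
```

```bash
sed -i 's/range(16)/range(12)/' ft.py; python3 ft.py
```

```text
19.275 [ 475.041 -174.405  164.525] F [-0.011  0.167 -0.514] [0.419 0.47  0.448] T [-0.026  0.142 -0.005] [0.033 0.028 0.037]
tilt 8.810978025838157 roll 1.58329219790513 yaw err -5.505861089145838e-05
plate centre rel to face (stage axes, TCP axis) [-0.214  0.403  2.467]
dF [-0.011  0.167 -0.064] normal -0.0660490183691956 moment about plate centre [-0.056 -0.007 -0.009] cop along slope mm -102.28916693314326 across 842.4517342171789
```

apply_moves --plan '[0.6,0,0,-0.002,0,0,0,0.6,0,0,-0.001,0,0,0,0.6,0,0,-0.001,0,0,0,0.6,0,0,0,0,0,0]'

```text
clock: 19.77
tcp_pos: [475.1, -174.5, 160.7]
tool_rot: [0.078, 0.194, 0.978, -0.001]
ft_force: [-2.0, 0.4, 3.0]
opening: 58.1
grip_force: 64.5
```

```bash
python3 ft.py
```

```text
20.375 [ 475.061 -174.452  160.54 ] F [-1.048 -0.065  3.269] [0.536 0.328 0.552] T [-0.072  0.291  0.01 ] [0.033 0.026 0.021]
tilt 8.813673602304899 roll 1.5806903286835126 yaw err -0.0028325469908562296
plate centre rel to face (stage axes, TCP axis) [-0.175  0.365 -1.517]
dF [-1.048 -0.065  3.719] normal 3.836111642829094 moment about plate centre [-0.079  0.063  0.006] cop along slope mm -16.36529764642348 across -20.55508949299522
```

apply_moves --plan '[0.6,0,0,0.004,0,0,0,0.6,0.0005,0.0003,0,-0.29,0.39,-0.07,0.6,0,0,0,0,0,0,0.6,0,0,-0.002,0,0,0,0.6,0,0,-0.001,0,0,0,0.6,0,0,-0.001,0,0,0,0.6,0,0,-0.0005,0,0,0,0.6,0,0,0,0,0,0,0.6,0,0,0,0,0,0]'

```text
clock: 21.5
tcp_pos: [475.5, -174.1, 160.2]
tool_rot: [0.075, 0.195, 0.978, -0.005]
ft_force: [-1.9, 0.6, 3.7]
opening: 57.9
grip_force: 64.6
```

```bash
python3 ft.py 1
```

```text
22.1 [ 475.534 -174.123  160.033] F [-1.796  0.64   3.536] [0.406 0.553 0.645] T [0.024 0.322 0.015] [0.033 0.025 0.027]
tilt 8.561565576256003 roll 1.1678600300290916 yaw err -0.008970076040782407
plate centre rel to face (stage axes, TCP axis) [-0.093  0.464 -2.069]
dF [-1.796  0.64   3.986] normal 4.194919823068232 moment about plate centre [-0.104 -0.031 -0.008] cop along slope mm 7.487145021819825 across -24.88639223899845
foot (array([ 0.296, -0.042]), np.float64(11.36087499735544), np.int64(584), array([-61.173,  64.447]), array([-51.888,  55.284]))
plate (array([ 8.679, -0.264]), np.float64(2.022248057371367), np.int64(268), array([-35.896,  41.712]), array([-25.288,  25.407]))
foot (array([-0.135,  0.197]), np.float64(11.59390209547662), np.int64(600), array([-60.565,  64.983]), array([-52.054,  55.25 ]))
plate (array([ 8.883, -0.127]), np.float64(1.9588641576905537), np.int64(259), array([-37.484,  41.468]), array([-25.433,  25.117]))
foot (array([ 0.027, -0.066]), np.float64(11.592602251764122), np.int64(587), array([-61.553,  65.151]), array([-52.151,  55.053]))
plate (array([8.885, 0.163]), np.float64(1.9001988379180055), np.int64(254), array([-37.219,  42.464]), array([-24.829,  24.69 ]))
```

apply_moves --plan '[0.6,0,0,0.004,0,0,0,0.6,0,0.0002,0,-0.21,0.01,-0.03,0.6,0,0,0,0,0,0,0.6,0,0,-0.002,0,0,0,0.6,0,0,-0.001,0,0,0,0.6,0,0,-0.001,0,0,0,0.6,0,0,-0.0002,0,0,0,0.6,0,0,0,0,0,0,0.6,0,0,0,0,0,0]'

```text
clock: 23.38
tcp_pos: [475.6, -174.0, 160.0]
tool_rot: [0.076, 0.195, 0.978, -0.006]
ft_force: [-1.3, -0.0, 3.0]
opening: 58.2
grip_force: 64.6
```

```bash
python3 ft.py 1; python3 pl.py final
```

```text
23.975 [ 475.57  -173.95   159.843] F [-1.55   0.041  4.121] [0.439 0.383 0.433] T [0.062 0.237 0.018] [0.031 0.03  0.028]
tilt 8.637227805515785 roll 0.969812471436157 yaw err -0.009081534405133356
plate centre rel to face (stage axes, TCP axis) [-0.057  0.454 -2.252]
dF [-1.55   0.041  4.571] normal 4.750841705086509 moment about plate centre [ 0.041 -0.057  0.012] cop along slope mm 11.971187573694852 across 8.631669864324008
foot (array([-0.292, -0.166]), np.float64(11.698480536799174), np.int64(592), array([-59.736,  65.613]), array([-51.997,  55.278]))
plate (array([8.83 , 0.139]), np.float64(1.8585532550902952), np.int64(262), array([-37.161,  42.676]), array([-25.379,  24.514]))
foot (array([0.233, 0.351]), np.float64(11.37405251523047), np.int64(592), array([-61.12 ,  64.665]), array([-52.468,  55.259]))
plate (array([8.952, 0.012]), np.float64(2.0013634347853877), np.int64(260), array([-35.387,  42.367]), array([-25.478,  25.255]))
foot (array([-0.002,  0.397]), np.float64(11.66323916878835), np.int64(578), array([-59.51 ,  65.018]), array([-52.079,  55.303]))
plate (array([8.621, 0.222]), np.float64(1.9646139081892737), np.int64(248), array([-37.41 ,  41.092]), array([-25.1  ,  24.053]))
24.125 [ 475.596 -173.949  159.868] [ 0.076  0.195  0.978 -0.006] F [-1.004  0.68   3.444] T [0.178 0.164 0.004] 58.18695927236963 64.65799387777224
tool axes [[-0.913  0.382  0.145]
 [ 0.38   0.924 -0.042]
 [-0.15   0.017 -0.988]]
0.69 331
x pct [-43.895 -10.548  37.034] y [-28.704  -0.543  30.962] z [46.788 48.899 51.3  ]
plane in tool (tilt deg about..) [-0.424  0.788] z at centre 48.87449415961548 314
px 188 177
```

View pics/final.png

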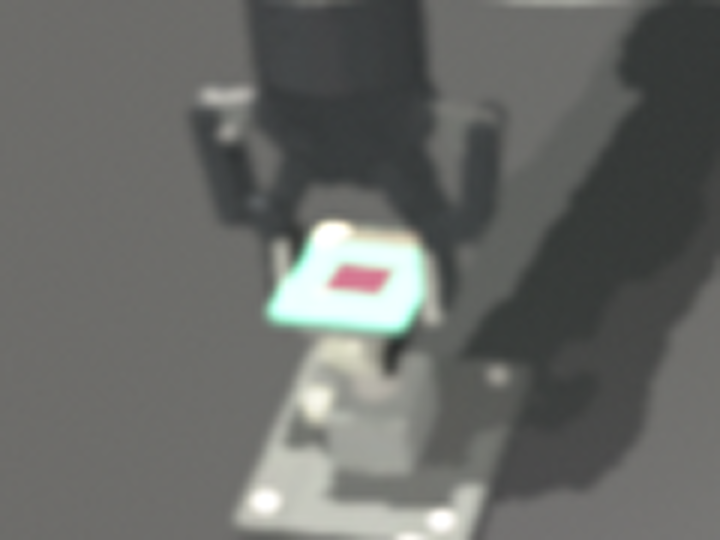

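The plate lies on the head (specimen at (360,278)), still held at both edges. It presses with about 4.5 N, and the pressure centre is between the two bars. I hand in.

```bash
python3 -c "
from cell import arm
print(arm.hand_in())"
```

```text
the job is handed in; nothing more can be done
None
```

The job is handed in: the plate is held by its long edges, specimen side up, leaned about 8.6° to match the slope I felt, and pressed onto the stage head at about 4.7 N. The force readings put the pressure between the two rest bars, about 12 mm toward the upper one, so both should be bearing; no verdict came back.

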